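Shim the rocking refractometer

TASK

The refractometer on the blue base plate rocks because its front-left foot, below the yellow spot, has lost its rubber shoe and hangs clear of the bench. Without picking anything up, push the orange wedge along the bench, thin end first, under that foot until it is snug, without lifting or shoving the instrument; then press down firmly on the yellow spot with a fingertip to check that it no longer rocks, and leave the wedge in place.

Things in the scene. Friction and masses are not known exactly. Their poses are not given: they have to be found in the camera images.
- meter: Refractometer, loose, about 3 kg. Blue base plate 220 (x) x 180 (y) mm, underside 14 mm, top 26 mm above the bench, on three rubber feet; grey housing up to 195 mm high on its rear left part (x > 3 mm). Origin: plate centre at bench level; x from front to rear, y to its left. It stands level, but about 1 N down on the front-left corner rocks it onto the bare foot.
- foot (a point): Lowest point of the bare foot at the front-left corner, 90 mm in front (-x) and 70 mm left (+y) of the meter's origin: a steel dome of 10 mm radius that ends 6 mm above the bench, 20 mm inside the plate's front and left edges.
- spot (a point): Centre of the flat yellow spot (28 mm across) on top of the base plate, straight above the bare foot, 26 mm above the bench. Here the steadiness is tested, with a downward press of about 5 to 15 N.
- shim: Orange plastic wedge, loose, 40 g, 70 mm long (x), 44 mm wide, 2 mm thick at the thin end (+x), rising evenly to 16 mm at the upright back face (-x). Origin: centre of the underside. It starts in front of the bare foot, thin end roughly towards it. Snug: origin about 12 to 17 mm short of the foot. It slides freely under 1 N; the push rises to 5 to 10 N when snug; much more lifts the instrument.
- shim_back (a point): Centre of the shim's upright back face (44 mm wide, 16 mm high), 8 mm above the bench: where to push.
- bottle: Bystander: amber bottle, 56 mm diameter, 120 mm high; origin at the centre of its underside.
- beaker: Bystander: glass beaker, 68 mm diameter, 85 mm high; origin at the centre of its underside.
- jar: Bystander: white jar with red cap, 52 mm diameter, 60 mm high; origin at the centre of its underside.
Not all that is in view belongs to the job. Several things have the shape of the shim; the one meant has the colours described above.

How it is judged:
By the outcome, as a careful person would: the job done as asked, in the order asked, and still so for the second after the job is handed in, with the robot touching nothing.
It also fails if it takes over 51 s, if anything falls off the work surface, if the arm or the gripper's body presses on something with over 40 N, if the wrist force passes 120 N, or if a joint passes its speed limit or range.

ROBOT

A 6-joint arm with a two-finger parallel gripper is mounted at the origin on the work surface. World frame = base frame: x ahead of the robot, y to its left, z up, the work surface at z = 0. Lengths are in m, angles in degrees, forces in N, time in s.
With the tool pointing down it reaches from about 0.4 to 0.825 m from the base axis. Payload 7 kg.
Tool frame: the origin (TCP) lies midway between the tips of the shut fingers; the grasp point (between the pads) lies 19 mm behind it; z points along the fingers, y is the line along which they close (so a half turn about z gives the same grasp; the last joint's range is limited). The gripper opens to 88 mm and grips with 3 to 60 N. Pads are 19 mm wide; open, the fingers measure 130 mm over their backs; the gripper's body (78 mm by 193 mm) begins 47 mm behind the grasp point.
Start: joints at [-46.748, 20.546, 0.682, 0, -70.136, -16.507], TCP at [0.304, -0.603, 0.227] pointing down, gripper open.
Joint ranges: [-176.03, 176.03], [-82.01, 121.73], [-58.28, 71.71], [-173.87, 95.51], [-174.79, -0.11], [-173.66, 173.66]. Speed limits (degrees/s): [136.94, 136.94, 172.46, 180, 180, 180].

INTERFACE

Orientations are given as [roll, pitch, yaw] about the fixed x, y, z axes, in that order (R = Rz(yaw) Ry(pitch) Rx(roll)).
In Python, from plant import r gives the robot as it stands.
- The arm moves only by the tool drive_tool, never from a script. Its argument "commands" is a list of rows, each an object of numbers: "hand": the closure, from 0 (fully open) to 1 (shut); "tx", "ty", "tz": the shift along the world's x, y, z scaled (see below); "turn": the turn about the world's z scaled (see below). A call has 1 to 10 rows; each row is the pose to reach, as a shift and turn from the pose commanded when the call began; what a row does not reach only later rows make up. The controller multiplies each number of a shift by 0.6 m and each number of a turn by 90 degrees. A row lasts 1/10 s, in which the tool goes at most 50 mm and 8.59 degrees, less where a joint would pass 70% of its speed; a pose out of reach is approached as far as the arm can. A call with a number of a shift or a turn outside -1 to 1 is refused whole. A call with a gripper value outside its range is refused whole. The fingers move at their own pace and stop on an object; "grip_force" is the grip in N (left out, the last holds). Time passes only in rows, so rows that repeat a pose let the fingers close. It gives the time, the measured TCP pose, the force, the opening and the grip force at its end, in the units of the state.
- r.get_state(): the state, without advancing time (a new reading comes with each control period).
- r.capture(name): name is "side" or "top"; returns a dict with "frame" (480x640x3 uint8, red, green, blue), "fx", "fy", "cx", "cy" (pixels), "D" ([k1, k2, p1, p2, k3] as OpenCV has them; the pictures are not rectified), "world_from_camera" (4x4, takes a point from camera to world coordinates). Camera axes: x right, y down, z forward; pixel columns grow to the right and rows downward; lengths in m; the calibration is good to about 2 mm. A picture is of the moment at which its call begins. There is no depth.
- r.close_job(): hands the job in; it is judged then, once.
Trained networks look in the newest picture that a camera, given by its name, has taken for a name from the list of things; names that differ only in an ending like _2 or _b are one class to them, and where a whole thing is asked for, a point or a joint stands for the part that bears it (a point fixed in the world has none). Each returns a list of dicts, best first, with "score" (0 to 1); they miss things now and then, are a little off and sometimes report something else, mostly with a low value. They report only what shows in the picture. A call takes as long as a camera call. They do not tell look-alikes from the thing itself.
- r.trace(label, camera): "pixels" (480x640 bool, what is visible of it) and "extent" ([left, top, right, bottom] in pixels, round what is visible of it).
The state is a dict: "time_s": time; "joints": joint angles; "qd": joint speeds; "joint_torque": joint torques, N m; "tcp_pos": TCP position; "eef_rot": TCP orientation; "contact_force": force on the tool from outside, world axes, zero at the start; "moment": the same for the moment, N m; "gripper_width": finger opening in m; "gripper_force": force on a finger pad.
Only numpy, scipy, OpenCV 4.12 (cv2) and the standard library are available. Lean on these libraries where they do the work, as an engineer would, in place of code of your own. Each camera call takes 0.05 s, during which the arm holds its last target. There are 200 camera calls.

## Working session

There is one attempt and no reset: what is moved stays moved. The work goes in short steps, Python scripts to look and compute and a tool call to move; the robot and the scene stay as the last step left them, time stands still between calls to the robot, and variables do not carry over. Pictures are saved under pics/ and viewed, at most 10 in all, crops included, and the job is handed in when it is done.

Besides the shell and the picture viewer there is one more tool, called after "Request:" in YAML: its name, and indented under it one key for each argument. drive_tool: Moves the arm, as the interface text tells. Its arguments: {"type":"object","properties":{"commands":{"type":"array"},"grip_force":{"type":"number"}},"required":["commands"]}

```bash
ls; mkdir -p pics; python3 - <<'E'
from plant import r
import cv2
s=r.get_state();print(s['time_s'],s['tcp_pos'],s['eef_rot'],s['contact_force'])
for n in('top','side'):
    c=r.capture(n);cv2.imwrite(f'pics/{n}1.png',c['frame'][:,:,::-1]);print(n,c['fx'],c['D'],c['world_from_camera'])
    for l in('meter','shim','bottle','beaker','jar'):
        for d in r.trace(l,n):print(n,l,round(d['score'],2),d['extent'])
E
```

```text
pics
0.0 [ 0.30352581 -0.60237156  0.22566039] [ 1.79908413e+02 -7.19684188e-03 -1.53261875e+02] [ 0.3770609   0.06150214 -0.06554802]
top 562.7080277090903 [-0.17198481  0.          0.          0.          0.        ] [[-0.02063295 -0.99599482  0.08699774  0.49052623]
 [-0.99978005  0.02022734 -0.00554138  0.01380987]
 [ 0.00375945 -0.08709294 -0.9961931   1.21056943]
 [ 0.          0.          0.          1.        ]]
top meter 0.63 [328.1, 104.2, 432.4, 236.2]
top shim 0.9 [363.8, 268.5, 398.8, 303.2]
top shim 0.88 [319.4, 226.9, 345.5, 261.8]
top shim 0.63 [264.5, 245.0, 294.4, 265.8]
top bottle 0.66 [490.7, 284.9, 526.8, 313.0]
top bottle 0.19 [319.8, 227.9, 346.8, 260.3]
top beaker 0.73 [119.4, 242.8, 155.5, 278.6]
top jar 0.68 [476.3, 216.0, 502.8, 244.3]
side 554.4401387160445 [-0.05247614  0.          0.          0.          0.        ] [[-0.94558113 -0.21321038  0.24580003  0.34068599]
 [-0.32528764  0.60079483 -0.73022841  0.81495539]
 [ 0.00801689 -0.77044592 -0.63745495  0.77096862]
 [ 0.          0.          0.          1.        ]]
side meter 0.69 [234.0, 141.3, 357.6, 255.9]
side shim 0.98 [324.5, 256.3, 361.2, 280.9]
side shim 0.87 [317.9, 295.7, 347.7, 326.2]
side shim 0.83 [380.9, 240.7, 408.6, 261.0]
side shim 0.34 [363.2, 158.0, 384.8, 186.7]
side bottle 0.9 [418.6, 143.3, 443.9, 192.4]
side beaker 0.74 [365.3, 157.0, 384.7, 185.6]
side beaker 0.67 [249.5, 389.5, 298.1, 455.1]
side jar 0.66 [361.4, 155.5, 384.1, 187.7]
```

View pics/top1.png

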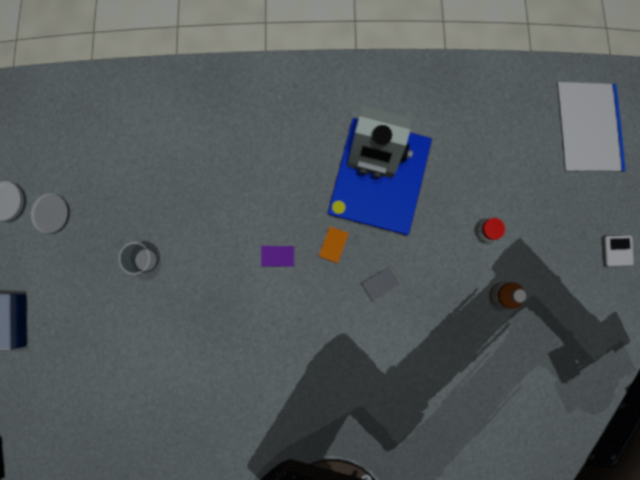

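View pics/side1.png

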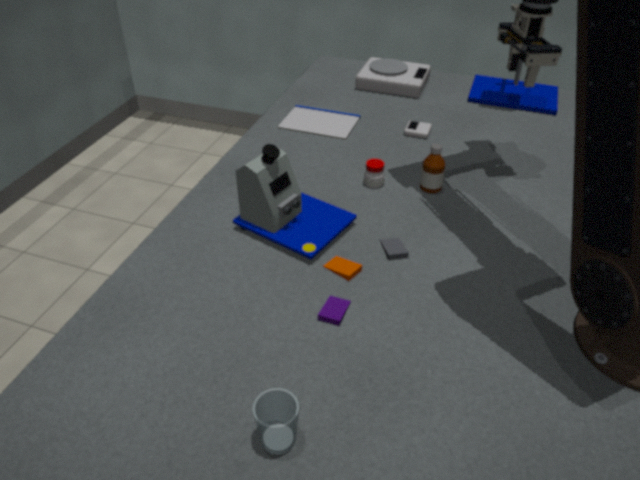

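Top view: orange wedge at about (333,245), yellow spot at (339,207), blue plate corners (352,118), (432,137), (408,234), (329,214); grey and purple look-alikes lie at (380,284) and (278,256). Side view: orange wedge at (343,267), spot at (309,248).

```bash
cat > h.py <<'E'
from plant import r
import cv2,numpy as np
from scipy.optimize import minimize
def cam(n):
    c=r.capture(n);c['K']=np.array([[c['fx'],0,c['cx']],[0,c['fy'],c['cy']],[0,0,1]]);c['D']=np.array(c['D'],float);return c
def world(c,uv,z):
    p=cv2.undistortPoints(np.array([[uv]],float),c['K'],c['D'])[0,0];M=c['world_from_camera']
    d=M[:3,:3]@[p[0],p[1],1];o=M[:3,3];return o+d*(z-o[2])/d[2]
def proj(c,P):
    M=np.linalg.inv(c['world_from_camera']);return cv2.projectPoints(np.array(P,float),cv2.Rodrigues(M[:3,:3])[0],M[:3,3],c['K'],c['D'])[0][:,0]
def mask(c,lo,hi,s=120):
    h=cv2.cvtColor(c['frame'],cv2.COLOR_RGB2HSV);m=cv2.inRange(h,(lo,s,60),(hi,255,255))
    n,l,st,ce=cv2.connectedComponentsWithStats(m);return l,st,ce
def place(pts,x,y,a):
    R=np.array([[np.cos(a),-np.sin(a)],[np.sin(a),np.cos(a)]]);P=np.array(pts,float);P[:,:2]=P[:,:2]@R.T+[x,y];return P
W=[(sx*.035,sy*.022,z) for sx,z in((1,0),(1,.002),(-1,0),(-1,.016)) for sy in(1,-1)]
PL=[(sx*.11,sy*.09,z) for sx in(1,-1) for sy in(1,-1) for z in(.014,.026)]
def sil(c,P,S=8):
    im=np.zeros((480,640),np.uint8);h=cv2.convexHull(proj(c,P).astype(np.float32))
    cv2.fillConvexPoly(im,np.round(h*16).astype(np.int32),255,cv2.LINE_AA,4);return im/255.
def blob(c,lo,hi,near):
    l,st,ce=mask(c,lo,hi);k=[i for i in range(1,len(st)) if st[i][4]>20]
    i=min(k,key=lambda i:np.hypot(*(ce[i]-near)));return (l==i),ce[i],st[i]
def fitwedge(views,x0):
    f=lambda p:sum(((sil(c,place(W,p[0]/100,p[1]/100,p[2]/10))-m)**2).sum() for c,m in views)
    s=np.array([x0[0]*100,x0[1]*100,x0[2]*10]);o=minimize(f,s,method='Nelder-Mead',options=dict(initial_simplex=[s,s+[.8,0,0],s+[0,.8,0],s+[0,0,1.5]]))
    return o.x[0]/100,o.x[1]/100,o.x[2]/10,o.fun
E
cat > m.py <<'E'
from h import *
t=cam('top');s=cam('side')
def go(gt,gs,yt,ys):
    for c,g,n in((t,yt,'top'),(s,ys,'side')):
        b,ce,st=blob(c,22,35,g);print('spot',n,st,world(c,ce,.026).round(4))
    V=[(c,blob(c,5,18,g)[0]) for c,g in((t,gt),(s,gs))]
    x0=world(t,gt,.008)
    for v in(V[:1],V[1:],V):
        w=fitwedge(v,(x0[0],x0[1],-.25));print('wedge',np.round(w[:2],4),np.degrees(w[2]).round(1),w[3],[x[1].sum() for x in v])
E
python3 - <<'E'
from m import *
print([world(t,u,.026).round(4) for u in((352,118),(432,137),(408,234),(329,214))])
b=blob(t,105,130,(400,200))[0]
pts=np.argwhere(b)[:,::-1].astype(np.float32);box=cv2.minAreaRect(pts);print(box)
go((333,245),(343,267),(339,207),(309,248))
# plate fit over visible blue edges
from scipy.optimize import minimize
l,st,ce=mask(t,105,130);i=1+np.argmax(st[1:,4]);print(st[i])
hull=cv2.convexHull(np.argwhere(l==i)[:,::-1].astype(np.int32));q=cv2.approxPolyDP(hull,4,True)[:,0];print([(list(u),world(t,u.astype(float),.026).round(4)) for u in q])
E
```

```text
[array([ 0.8508, -0.0607,  0.026 ]), array([ 0.8062, -0.2339,  0.026 ]), array([ 0.5955, -0.173 ,  0.026 ]), array([ 0.6415, -0.0062,  0.026 ])]
((380.00787353515625, 176.14596557617188), (84.51419830322266, 100.63938903808594), 14.444037437438965)
spot top [333 202  12  11 106] [ 0.6563 -0.0261  0.026 ]
spot side [303 244  12   8  71] [ 0.6563 -0.025   0.026 ]
wedge [ 0.5785 -0.0144] -21.8 47.30239138792771 [np.int64(670)]
wedge [ 0.5795 -0.0143] -24.8 72.1205382545175 [np.int64(541)]
wedge [ 0.5791 -0.0149] -22.3 121.73956170703575 [np.int64(670), np.int64(541)]
[ 328  118  104  117 5629]
[([np.int32(431), np.int32(138)], array([ 0.804 , -0.2316,  0.026 ])), ([np.int32(408), np.int32(234)], array([ 0.5955, -0.173 ,  0.026 ])), ([np.int32(328), np.int32(214)], array([ 0.6416, -0.0041,  0.026 ])), ([np.int32(353), np.int32(118)], array([ 0.8508, -0.0629,  0.026 ]))]
```

Request:
drive_tool:
  commands:
    - {"hand":1,"tx":0.42,"ty":0.9,"tz":0,"turn":0.53}
    - {"hand":1,"tx":0.42,"ty":0.9,"tz":0,"turn":0.53}
    - {"hand":1,"tx":0.42,"ty":0.9,"tz":0,"turn":0.53}
    - {"hand":1,"tx":0.42,"ty":0.9,"tz":0,"turn":0.53}
    - {"hand":1,"tx":0.42,"ty":0.9,"tz":0,"turn":0.53}
    - {"hand":1,"tx":0.42,"ty":0.9,"tz":0,"turn":0.53}
    - {"hand":1,"tx":0.42,"ty":0.9,"tz":0,"turn":0.53}
    - {"hand":1,"tx":0.42,"ty":0.9,"tz":0,"turn":0.53}
    - {"hand":1,"tx":0.42,"ty":0.9,"tz":0,"turn":0.53}
    - {"hand":1,"tx":0.42,"ty":0.9,"tz":0,"turn":0.53}

```text
time_s: 1.7
tcp_pos: [0.5157, -0.1477, 0.2271]
eef_rot: [-179.9, 0.0, -105.5]
contact_force: [1.2, -0.7, 0.3]
gripper_width: 0.0129
gripper_force: 0.0
```

Request:
drive_tool:
  commands:
    - {"hand":1,"tx":0.06,"ty":0.13,"tz":-0.05}
    - {"hand":1,"tx":0.06,"ty":0.13,"tz":-0.1}
    - {"hand":1,"tx":0.06,"ty":0.13,"tz":-0.2}
    - {"hand":1,"tx":0.06,"ty":0.13,"tz":-0.25}
    - {"hand":1,"tx":0.06,"ty":0.13,"tz":-0.25}
    - {"hand":1,"tx":0.06,"ty":0.13,"tz":-0.25}

```text
invalid input
```

```bash
python3 - <<'E'
from h import *
s=r.get_state();print(s['time_s'],s['tcp_pos'],s['eef_rot'],s['contact_force'],s['gripper_width'],s['joints'])
c=cam('side');cv2.imwrite('pics/s2.png',cv2.resize(c['frame'][180:340,220:460,::-1],(780,520),interpolation=2))
E
```

```text
1.7 [ 0.51574439 -0.14766788  0.2270825 ] [-1.79940797e+02  1.55745831e-02 -1.05543875e+02] [ 1.21095433 -0.73619014  0.26616568] 0.012938984492585742 [ 4.97536796e+00  7.43189992e+00 -1.67956344e+01  6.76429746e-03
 -6.57115596e+01 -2.05220299e+01]
```

View pics/s2.png

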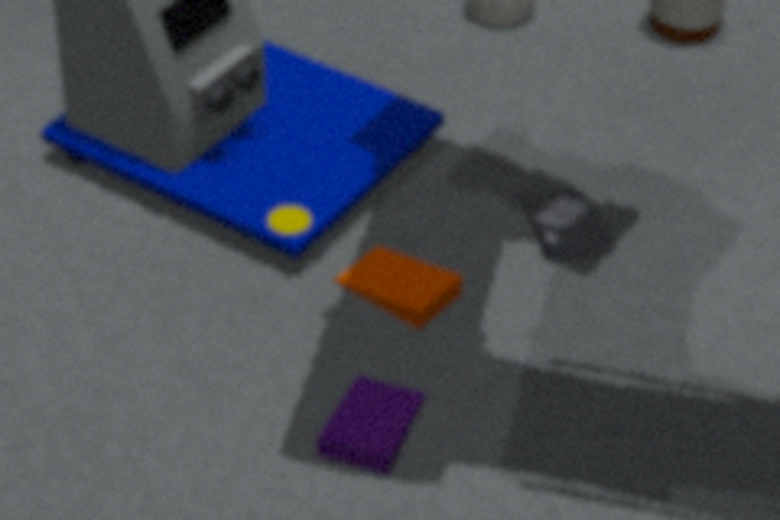

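The crop shows the wedge's thick end at (440,305), towards the robot, and its thin end at (350,275), towards the foot; the spot is at (290,220). The move was refused, probably because a key was missing, so I'll send it again with every key in each row.

Request:
drive_tool:
  commands:
    - {"hand":1,"tx":0.06,"ty":0.13,"tz":-0.05,"turn":0}
    - {"hand":1,"tx":0.06,"ty":0.13,"tz":-0.1,"turn":0}
    - {"hand":1,"tx":0.06,"ty":0.13,"tz":-0.2,"turn":0}
    - {"hand":1,"tx":0.06,"ty":0.13,"tz":-0.25,"turn":0}
    - {"hand":1,"tx":0.06,"ty":0.13,"tz":-0.25,"turn":0}
    - {"hand":1,"tx":0.06,"ty":0.13,"tz":-0.25,"turn":0}

```text
time_s: 2.35
tcp_pos: [0.5514, -0.072, 0.0771]
eef_rot: [179.9, -0.1, -105.5]
contact_force: [1.4, 0.0, 1.1]
gripper_width: 0.0004
gripper_force: 0.0
```

Request:
drive_tool:
  commands:
    - {"hand":1,"tx":0.008,"ty":0.015,"tz":0,"turn":0}
    - {"hand":1,"tx":0.008,"ty":0.015,"tz":-0.06,"turn":0}
    - {"hand":1,"tx":0.008,"ty":0.015,"tz":-0.1,"turn":0}
    - {"hand":1,"tx":0.008,"ty":0.015,"tz":-0.115,"turn":0}
    - {"hand":1,"tx":0.008,"ty":0.015,"tz":-0.122,"turn":0}
    - {"hand":1,"tx":0.008,"ty":0.015,"tz":-0.122,"turn":0}

```text
time_s: 2.95
tcp_pos: [0.5571, -0.0625, 0.0046]
eef_rot: [-179.9, 0.0, -105.5]
contact_force: [-0.8, -0.1, -0.1]
gripper_width: 0.0004
gripper_force: 0.0
```

```bash
python3 - <<'E'
from h import *
s=r.get_state();print(s['time_s'],s['tcp_pos'],s['eef_rot'],s['contact_force'])
c=cam('side');cv2.imwrite('pics/s3.png',cv2.resize(c['frame'][180:340,220:460,::-1],(780,520),interpolation=2))
E
```

```text
2.95 [ 0.55712418 -0.06251612  0.00464102] [-1.79897465e+02  4.07607048e-02 -1.05546220e+02] [-0.83872473 -0.09404817 -0.06284358]
```

View pics/s3.png

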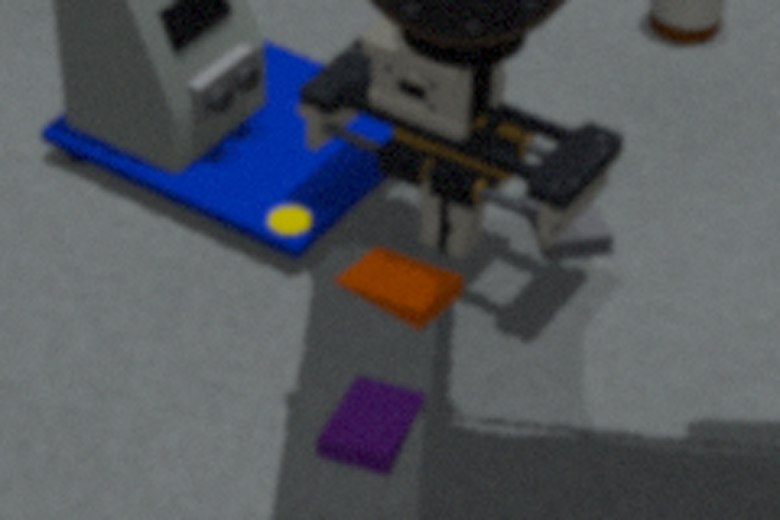

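Pusher tip at (450,245) beside the wedge's right flank and clear of the grey look-alike. I'll push sideways (+n) by about 30 mm.

Request:
drive_tool:
  commands:
    - {"hand":1,"tx":0.002,"ty":0.007,"tz":-0.002,"turn":0}
    - {"hand":1,"tx":0.003,"ty":0.012,"tz":-0.002,"turn":0}
    - {"hand":1,"tx":0.0045,"ty":0.017,"tz":-0.002,"turn":0}
    - {"hand":1,"tx":0.006,"ty":0.022,"tz":-0.002,"turn":0}
    - {"hand":1,"tx":0.0075,"ty":0.027,"tz":-0.002,"turn":0}
    - {"hand":1,"tx":0.009,"ty":0.032,"tz":-0.002,"turn":0}
    - {"hand":1,"tx":0.01,"ty":0.037,"tz":-0.002,"turn":0}
    - {"hand":1,"tx":0.0115,"ty":0.042,"tz":-0.002,"turn":0}
    - {"hand":1,"tx":0.0125,"ty":0.045,"tz":-0.002,"turn":0}
    - {"hand":1,"tx":0.0125,"ty":0.045,"tz":-0.002,"turn":0}

```text
time_s: 4.0
tcp_pos: [0.5636, -0.0354, 0.0021]
eef_rot: [-180.0, 0.0, -105.5]
contact_force: [0.6, 0.4, 0.1]
gripper_width: 0.0
gripper_force: 0.0
```

```bash
python3 - <<'E'
from h import *
s=r.get_state();print(s['time_s'],s['tcp_pos'],s['contact_force'])
c=cam('side');cv2.imwrite('pics/s4.png',cv2.resize(c['frame'][180:340,220:460,::-1],(780,520),interpolation=2))
m,ce,st=blob(c,5,18,(343,267));print(ce,st);print(fitwedge([(c,m)],(.583,-.008,-.27)))
E
```

```text
4.0 [ 0.56358835 -0.03542215  0.00212521] [0.60857311 0.41758515 0.05403121]
[341.20543294 270.24787776] [321 259  40  25 589]
(np.float64(0.5793267352106075), np.float64(-0.0029903900529446416), np.float64(-0.29753882225721534), np.float64(43.269050365244134))
```

View pics/s4.png

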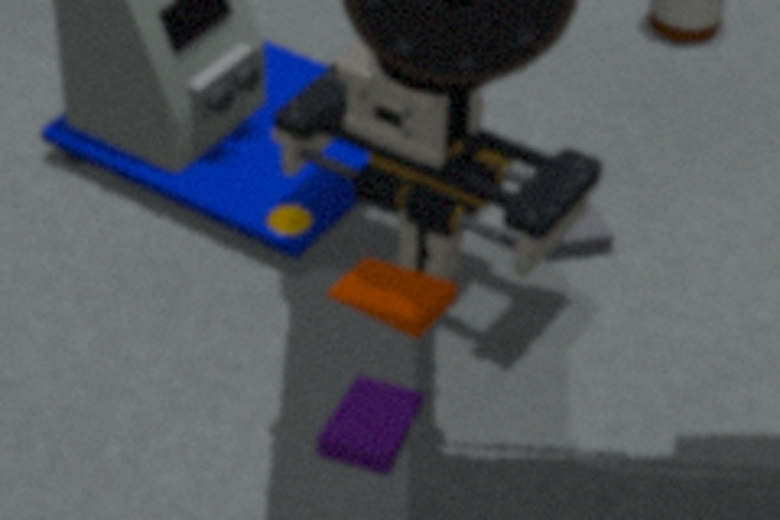

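Wedge now flush with the pusher, its axis on the foot to about 1 mm (crop: thin end (345,280), back (440,315)). Next I'll go round behind it with a 90° turn.

Request:
drive_tool:
  commands:
    - {"hand":1,"tx":-0.005,"ty":-0.018,"tz":0,"turn":0}
    - {"hand":1,"tx":-0.005,"ty":-0.018,"tz":0.06,"turn":0}
    - {"hand":1,"tx":-0.005,"ty":-0.018,"tz":0.12,"turn":0.1}
    - {"hand":1,"tx":-0.06,"ty":0.06,"tz":0.13,"turn":1}
    - {"hand":1,"tx":-0.066,"ty":0.077,"tz":0.13,"turn":1}
    - {"hand":1,"tx":-0.066,"ty":0.077,"tz":0.13,"turn":1}
    - {"hand":1,"tx":-0.066,"ty":0.077,"tz":0.13,"turn":1}
    - {"hand":1,"tx":-0.066,"ty":0.077,"tz":0.13,"turn":1}
    - {"hand":1,"tx":-0.066,"ty":0.077,"tz":0.13,"turn":1}
    - {"hand":1,"tx":-0.066,"ty":0.077,"tz":0.13,"turn":1}

```text
time_s: 5.05
tcp_pos: [0.5236, 0.0099, 0.0801]
eef_rot: [180.0, 0.0, -36.5]
contact_force: [-0.2, 1.0, 0.4]
gripper_width: 0.0006
gripper_force: 0.0
```

Request:
drive_tool:
  commands:
    - {"hand":1,"tx":0.001,"ty":0.001,"tz":0,"turn":0.233}
    - {"hand":1,"tx":0.001,"ty":0.001,"tz":0,"turn":0.233}
    - {"hand":1,"tx":0.001,"ty":0.001,"tz":-0.03,"turn":0.233}
    - {"hand":1,"tx":0.001,"ty":0.001,"tz":-0.08,"turn":0.233}
    - {"hand":1,"tx":0.001,"ty":0.001,"tz":-0.11,"turn":0.233}
    - {"hand":1,"tx":0.001,"ty":0.001,"tz":-0.124,"turn":0.233}
    - {"hand":1,"tx":0.001,"ty":0.001,"tz":-0.124,"turn":0.233}

```text
time_s: 5.75
tcp_pos: [0.5237, 0.0104, 0.0048]
eef_rot: [179.9, 0.1, -15.9]
contact_force: [-0.7, 0.8, 0.2]
gripper_width: 0.0008
gripper_force: 0.0
```

```bash
python3 - <<'E'
from m import *
st=r.get_state();print(st['time_s'],st['tcp_pos'],st['eef_rot'],st['contact_force'])
for c,g in((t,(339,207)),(s,(309,248))):
    b,ce,q=blob(c,22,35,g);print('spot',q,world(c,ce,.026).round(4))
for c,g in((t,(330,245)),(s,(341,270))):
    b,ce,q=blob(c,5,18,g);print(q,fitwedge([(c,b)],(.58,-.004,-.27)))
cv2.imwrite('pics/b5.png',np.hstack([cv2.resize(s['frame'][200:320,260:420,::-1],(400,300)),cv2.resize(t['frame'][170:290,260:420,::-1],(400,300))]))
E
```

```text
5.85 [0.52490927 0.0110033  0.00635074] [-1.79987671e+02 -3.21266728e-02 -1.58284715e+01] [-0.39827651  0.19028102 -1.02017009]
spot [333 202  11  11 105] [ 0.6563 -0.026   0.026 ]
spot [303 244  12   8  72] [ 0.6561 -0.025   0.026 ]
[504 299  16   9  73] (np.float64(0.5893455075445815), np.float64(-0.008372599451303156), np.float64(-0.3672897376543211), np.float64(786.16246059208))Traceback (most recent call last):
  File "<stdin>", line 6, in <module>
  File "h.py", line 23, in blob
    i=min(k,key=lambda i:np.hypot(*(ce[i]-near)));return (l==i),ce[i],st[i]
ValueError: min() iterable argument is empty
```

Request:
drive_tool:
  commands:
    - {"hand":1,"tx":0.008,"ty":-0.0022,"tz":0,"turn":0}
    - {"hand":1,"tx":0.016,"ty":-0.0044,"tz":0,"turn":0}
    - {"hand":1,"tx":0.022,"ty":-0.006,"tz":0,"turn":0}
    - {"hand":1,"tx":0.029,"ty":-0.008,"tz":0,"turn":0}
    - {"hand":1,"tx":0.036,"ty":-0.01,"tz":0,"turn":0}
    - {"hand":1,"tx":0.043,"ty":-0.012,"tz":0,"turn":0}
    - {"hand":1,"tx":0.05,"ty":-0.014,"tz":0,"turn":0}
    - {"hand":1,"tx":0.058,"ty":-0.016,"tz":0,"turn":0}
    - {"hand":1,"tx":0.065,"ty":-0.018,"tz":0,"turn":0}
    - {"hand":1,"tx":0.072,"ty":-0.02,"tz":0,"turn":0}

```text
time_s: 6.85
tcp_pos: [0.568, -0.001, 0.0057]
eef_rot: [180.0, 0.0, -15.8]
contact_force: [-0.2, 0.5, 0.4]
gripper_width: 0.0006
gripper_force: 0.1
```

```bash
python3 - <<'E'
from h import *
st=r.get_state();print(st['time_s'],st['tcp_pos'],st['contact_force'])
s=cam('side');t=cam('top')
cv2.imwrite('pics/b6.png',np.hstack([cv2.resize(s['frame'][200:320,260:420,::-1],(400,300)),cv2.resize(t['frame'][170:290,260:420,::-1],(400,300))]))
E
```

```text
6.85 [ 0.56804405 -0.00098447  0.00570783] [-0.23890361  0.4908578   0.42578868]
```

View pics/b6.png

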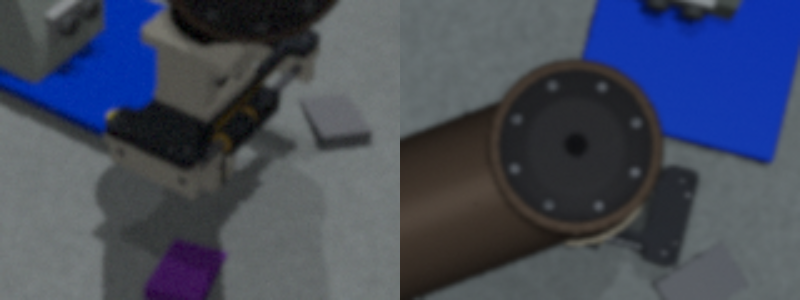

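Both views now have the wedge hidden by the gripper (side crop: hand around (170,150); top crop: wrist at (575,145)). I'll continue by force.

Request:
drive_tool:
  commands:
    - {"hand":1,"tx":0.006,"ty":-0.0016,"tz":0,"turn":0}
    - {"hand":1,"tx":0.012,"ty":-0.0033,"tz":0,"turn":0}
    - {"hand":1,"tx":0.018,"ty":-0.005,"tz":0,"turn":0}
    - {"hand":1,"tx":0.024,"ty":-0.0067,"tz":0,"turn":0}
    - {"hand":1,"tx":0.03,"ty":-0.0083,"tz":0,"turn":0}
    - {"hand":1,"tx":0.036,"ty":-0.01,"tz":0,"turn":0}
    - {"hand":1,"tx":0.036,"ty":-0.01,"tz":0,"turn":0}

```text
time_s: 7.65
tcp_pos: [0.5899, -0.007, 0.0057]
eef_rot: [-180.0, -0.0, -15.8]
contact_force: [0.7, -0.8, 0.6]
gripper_width: 0.0007
gripper_force: 0.0
```

Request:
drive_tool:
  commands:
    - {"hand":1,"tx":0.0025,"ty":-0.0007,"tz":0,"turn":0}
    - {"hand":1,"tx":0.005,"ty":-0.0014,"tz":0,"turn":0}
    - {"hand":1,"tx":0.008,"ty":-0.0022,"tz":0,"turn":0}
    - {"hand":1,"tx":0.008,"ty":-0.0022,"tz":0,"turn":0}

```text
time_s: 8.05
tcp_pos: [0.5943, -0.0082, 0.0058]
eef_rot: [-180.0, -0.0, -15.8]
contact_force: [0.6, -0.4, -0.7]
gripper_width: 0.0005
gripper_force: 0.0
```

Request:
drive_tool:
  commands:
    - {"hand":1,"tx":0.0016,"ty":-0.0004,"tz":0,"turn":0}
    - {"hand":1,"tx":0.0032,"ty":-0.0009,"tz":0,"turn":0}
    - {"hand":1,"tx":0.0032,"ty":-0.0009,"tz":0,"turn":0}

```text
time_s: 8.35
tcp_pos: [0.5961, -0.0088, 0.0058]
eef_rot: [-180.0, -0.0, -15.8]
contact_force: [-0.4, -0.1, -0.2]
gripper_width: 0.0002
gripper_force: 0.0
```

Request:
drive_tool:
  commands:
    - {"hand":1,"tx":0.001,"ty":-0.0003,"tz":0,"turn":0}
    - {"hand":1,"tx":0.002,"ty":-0.0006,"tz":0,"turn":0}
    - {"hand":1,"tx":0.002,"ty":-0.0006,"tz":0,"turn":0}

```text
time_s: 8.65
tcp_pos: [0.5972, -0.0091, 0.0058]
eef_rot: [180.0, 0.0, -15.8]
contact_force: [-0.0, -0.0, 0.4]
gripper_width: 0.0012
gripper_force: 0.3
```

Request:
drive_tool:
  commands:
    - {"hand":1,"tx":0.001,"ty":-0.0003,"tz":0,"turn":0}
    - {"hand":1,"tx":0.002,"ty":-0.0006,"tz":0,"turn":0}
    - {"hand":1,"tx":0.002,"ty":-0.0006,"tz":0,"turn":0}

```text
time_s: 8.95
tcp_pos: [0.5978, -0.0095, 0.0056]
eef_rot: [180.0, 0.1, -15.8]
contact_force: [-3.5, 1.2, 2.9]
gripper_width: 0.0003
gripper_force: 2.0
```

Contact (3.7 N) is where snug was predicted, so I'll nudge slightly more.

Request:
drive_tool:
  commands:
    - {"hand":1,"tx":0.0007,"ty":-0.0002,"tz":0,"turn":0}
    - {"hand":1,"tx":0.0007,"ty":-0.0002,"tz":0,"turn":0}

```text
time_s: 9.15
tcp_pos: [0.598, -0.0096, 0.0056]
eef_rot: [180.0, 0.1, -15.8]
contact_force: [-5.5, 2.9, 3.8]
gripper_width: 0.0001
gripper_force: 2.7
```

Request:
drive_tool:
  commands:
    - {"hand":1,"tx":0.0004,"ty":-0.0001,"tz":0,"turn":0}
    - {"hand":1,"tx":0.0004,"ty":-0.0001,"tz":0,"turn":0}

```text
time_s: 9.35
tcp_pos: [0.5981, -0.0097, 0.0056]
eef_rot: [180.0, 0.1, -15.8]
contact_force: [-5.4, 2.6, 4.2]
gripper_width: 0.0002
gripper_force: 3.1
```

Request:
drive_tool:
  commands:
    - {"hand":1,"tx":-0.003,"ty":0.0008,"tz":0,"turn":0}
    - {"hand":1,"tx":-0.01,"ty":0.0027,"tz":0,"turn":0}
    - {"hand":1,"tx":-0.032,"ty":0.009,"tz":0,"turn":0}
    - {"hand":1,"tx":-0.04,"ty":0.011,"tz":0.08,"turn":0}
    - {"hand":1,"tx":-0.1,"ty":-0.05,"tz":0.16,"turn":0}
    - {"hand":1,"tx":-0.18,"ty":-0.12,"tz":0.23,"turn":0}
    - {"hand":1,"tx":-0.22,"ty":-0.2,"tz":0.26,"turn":0}
    - {"hand":1,"tx":-0.22,"ty":-0.26,"tz":0.26,"turn":0}
    - {"hand":1,"tx":-0.22,"ty":-0.26,"tz":0.26,"turn":0}

```text
time_s: 10.25
tcp_pos: [0.4664, -0.1675, 0.1638]
eef_rot: [-180.0, -0.2, -15.8]
contact_force: [1.6, -0.9, -0.3]
gripper_width: 0.0004
gripper_force: 0.0
```

```bash
python3 - <<'E'
from h import *
st=r.get_state();print(st['time_s'],st['tcp_pos'],st['contact_force'])
s=cam('side');t=cam('top')
for c,g in((t,(339,207)),(s,(309,248))):
    b,ce,q=blob(c,22,35,g);w=world(c,ce,.026);print('spot',q,w.round(4))
for c in(t,s):
  for o in(.0145,):
    print(proj(c,place(W,w[0]-o*.9636,w[1]+o*.267,-.27)).round(0).tolist())
cv2.imwrite('pics/b7.png',np.hstack([cv2.resize(s['frame'][210:300,270:390,::-1],(400,300),interpolation=2),cv2.resize(t['frame'][180:270,280:400,::-1],(400,300),interpolation=2)]))
E
```

```text
10.25 [ 0.46640666 -0.16747759  0.16379953] [ 1.61243839 -0.92218818 -0.25816439]
spot [333 202  12  11 106] [ 0.6563 -0.0261  0.026 ]
spot [303 244  12   8  72] [ 0.6565 -0.025   0.026 ]
[[330.0, 197.0], [349.0, 202.0], [330.0, 197.0], [350.0, 202.0], [322.0, 228.0], [342.0, 233.0], [322.0, 227.0], [342.0, 232.0]]
[[295.0, 258.0], [307.0, 248.0], [295.0, 258.0], [307.0, 247.0], [322.0, 271.0], [334.0, 260.0], [322.0, 265.0], [334.0, 254.0]]
```

View pics/b7.png

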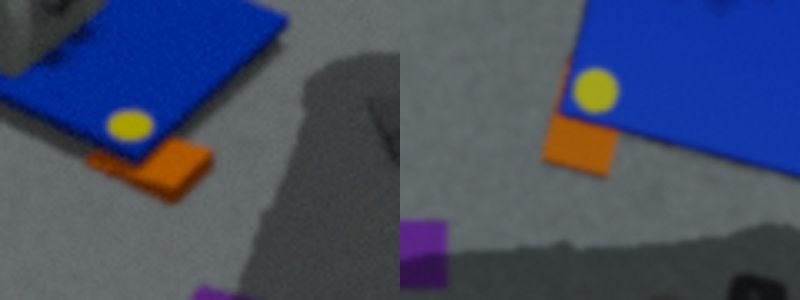

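Side crop: the spot at (130,125) hasn't moved and the wedge back is at (190,175), tucked under the corner. In the top crop the back corners at (543,160) and (608,176) match the predicted snug pose within 1 px. Next is the press.

Request:
drive_tool:
  commands:
    - {"hand":1,"tx":0.1,"ty":0.08,"tz":0,"turn":0}
    - {"hand":1,"tx":0.17,"ty":0.13,"tz":0,"turn":0}
    - {"hand":1,"tx":0.24,"ty":0.18,"tz":0,"turn":0}
    - {"hand":1,"tx":0.3,"ty":0.23,"tz":-0.03,"turn":0}
    - {"hand":1,"tx":0.316,"ty":0.237,"tz":-0.08,"turn":0}
    - {"hand":1,"tx":0.316,"ty":0.237,"tz":-0.14,"turn":0}
    - {"hand":1,"tx":0.316,"ty":0.237,"tz":-0.14,"turn":0}
    - {"hand":1,"tx":0.316,"ty":0.237,"tz":-0.14,"turn":0}

```text
time_s: 11.15
tcp_pos: [0.6561, -0.0234, 0.0774]
eef_rot: [179.9, 0.1, -15.8]
contact_force: [0.1, -0.7, 1.2]
gripper_width: 0.0005
gripper_force: 0.0
```

Request:
drive_tool:
  commands:
    - {"hand":1,"tx":0,"ty":-0.0037,"tz":-0.03,"turn":0}
    - {"hand":1,"tx":0,"ty":-0.0037,"tz":-0.055,"turn":0}
    - {"hand":1,"tx":0,"ty":-0.0037,"tz":-0.07,"turn":0}
    - {"hand":1,"tx":0,"ty":-0.0037,"tz":-0.078,"turn":0}
    - {"hand":1,"tx":0,"ty":-0.0037,"tz":-0.08,"turn":0}
    - {"hand":1,"tx":0,"ty":-0.0037,"tz":-0.08,"turn":0}

```text
time_s: 11.75
tcp_pos: [0.6569, -0.0257, 0.0302]
eef_rot: [-180.0, -0.0, -15.8]
contact_force: [-0.2, 0.4, -0.1]
gripper_width: 0.0004
gripper_force: 0.0
```

Request:
drive_tool:
  commands:
    - {"hand":1,"tx":0,"ty":0,"tz":-0.0015,"turn":0}
    - {"hand":1,"tx":0,"ty":0,"tz":-0.003,"turn":0}
    - {"hand":1,"tx":0,"ty":0,"tz":-0.003,"turn":0}

```text
time_s: 12.05
tcp_pos: [0.6567, -0.0256, 0.0281]
eef_rot: [-180.0, -0.0, -15.8]
contact_force: [-0.6, -0.1, -0.4]
gripper_width: 0.0003
gripper_force: 0.0
```

Request:
drive_tool:
  commands:
    - {"hand":1,"tx":0,"ty":0,"tz":-0.0015,"turn":0}
    - {"hand":1,"tx":0,"ty":0,"tz":-0.003,"turn":0}
    - {"hand":1,"tx":0,"ty":0,"tz":-0.003,"turn":0}

```text
time_s: 12.35
tcp_pos: [0.6567, -0.0256, 0.0264]
eef_rot: [-180.0, -0.0, -15.8]
contact_force: [-0.4, 0.4, 1.8]
gripper_width: 0.0006
gripper_force: 1.0
```

Request:
drive_tool:
  commands:
    - {"hand":1,"tx":0,"ty":0,"tz":-0.001,"turn":0}
    - {"hand":1,"tx":0,"ty":0,"tz":-0.001,"turn":0}

```text
time_s: 12.55
tcp_pos: [0.6568, -0.0256, 0.0263]
eef_rot: [-180.0, -0.0, -15.8]
contact_force: [-1.3, 0.3, 6.3]
gripper_width: 0.0003
gripper_force: 3.2
```

Request:
drive_tool:
  commands:
    - {"hand":1,"tx":0,"ty":0,"tz":-0.0008,"turn":0}
    - {"hand":1,"tx":0,"ty":0,"tz":-0.0008,"turn":0}
    - {"hand":1,"tx":0,"ty":0,"tz":-0.0008,"turn":0}

```text
time_s: 12.85
tcp_pos: [0.6568, -0.0256, 0.0262]
eef_rot: [-180.0, -0.0, -15.8]
contact_force: [-3.1, 0.9, 9.1]
gripper_width: 0.0007
gripper_force: 4.6
```

Request:
drive_tool:
  commands:
    - {"hand":1,"tx":0,"ty":0,"tz":0,"turn":0}
    - {"hand":1,"tx":0,"ty":0,"tz":0,"turn":0}
    - {"hand":1,"tx":0,"ty":0,"tz":0,"turn":0}
    - {"hand":1,"tx":0,"ty":0,"tz":0,"turn":0}
    - {"hand":1,"tx":0,"ty":0,"tz":0,"turn":0}

```text
time_s: 13.35
tcp_pos: [0.6568, -0.0256, 0.0262]
eef_rot: [-180.0, -0.0, -15.8]
contact_force: [-3.7, 1.4, 9.2]
gripper_width: 0.0003
gripper_force: 4.6
```

Request:
drive_tool:
  commands:
    - {"hand":1,"tx":0,"ty":0,"tz":0.003,"turn":0}
    - {"hand":1,"tx":0,"ty":0,"tz":0.01,"turn":0}
    - {"hand":1,"tx":0,"ty":0,"tz":0.05,"turn":0}
    - {"hand":1,"tx":-0.02,"ty":0,"tz":0.12,"turn":0}
    - {"hand":1,"tx":-0.1,"ty":-0.05,"tz":0.2,"turn":0}
    - {"hand":1,"tx":-0.18,"ty":-0.12,"tz":0.25,"turn":0}
    - {"hand":1,"tx":-0.26,"ty":-0.2,"tz":0.25,"turn":0}
    - {"hand":1,"tx":-0.32,"ty":-0.25,"tz":0.25,"turn":0}
    - {"hand":1,"tx":-0.32,"ty":-0.25,"tz":0.25,"turn":0}
    - {"hand":1,"tx":-0.32,"ty":-0.25,"tz":0.25,"turn":0}

```text
time_s: 14.35
tcp_pos: [0.4609, -0.1778, 0.1761]
eef_rot: [-180.0, -0.0, -16.0]
contact_force: [0.3, 0.5, 0.9]
gripper_width: 0.0004
gripper_force: 0.0
```

```bash
python3 - <<'E'
from h import *
st=r.get_state();print(st['time_s'],st['tcp_pos'],st['contact_force'])
s=cam('side');t=cam('top')
for c,g in((t,(339,207)),(s,(309,248))):
    b,ce,q=blob(c,22,35,g);w=world(c,ce,.026);print('spot',q,w.round(4))
cv2.imwrite('pics/b8.png',np.hstack([cv2.resize(s['frame'][210:300,270:390,::-1],(400,300),interpolation=2),cv2.resize(t['frame'][180:270,280:400,::-1],(400,300),interpolation=2)]))
E
```

```text
14.35 [ 0.46094713 -0.17781966  0.17611418] [0.3473231  0.54493678 0.91102387]
spot [333 202  11  11 105] [ 0.6563 -0.026   0.026 ]
spot [303 244  12   8  72] [ 0.6565 -0.025   0.026 ]
```

View pics/b8.png

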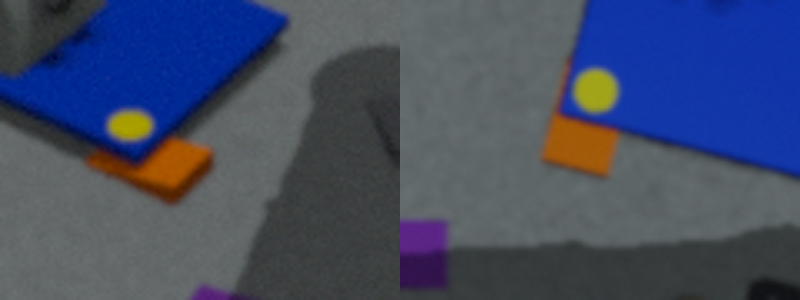

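The wedge (back corners (543,160) and (608,176) in the top crop) and the spot are unchanged after the press, and the arm is clear.

```bash
python3 -c "
from plant import r
print(r.close_job())"
```

```text
the job is handed in; nothing more can be done
None
```

The orange wedge is snug under the bare foot (pushed in to about 6 N) and left in place. A 9 N press on the yellow spot showed no rocking, the instrument did not measurably move, and the job was handed in at about 14 s; the judge's verdict was not shown.

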